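# Turn the striped pot once round on its banding wheel

### The job

Give the banding wheel that carries the black-and-white striped pot one full turn anticlockwise (seen from above) by its upright black crank knob, so that every stripe passes the inspection lamp, and stop with the knob back at the red index post where it started. Then let go, leave the wheel standing still, and do not move the other wheel with the plain white pot.

Things in the scene. Friction and masses are not known exactly. Their poses are not given: they have to be found in the camera images.
- striped_wheel (a joint): turn of the wheel carrying the striped pot, rad: 0 = knob at the red index post (the start), grows anticlockwise seen from above and counts on past a turn, so one full turn reads 6.28; no stops. The bearing is stiff: about 2 to 4 N at the knob turns it, and it stays where it is left.
- striped_base: fixed green foot of the striped pot's banding wheel. Origin on the wheel's vertical axis, at the table top; its +x axis points to the red index post (post at 136 to 150 mm from the axis, 20 mm wide, up to 55 mm high, with a pointer nose reaching in to 123 mm). The wheel is an aluminium disc of 120 mm radius, top face 60 mm above the table. The pot is fixed on its centre: white with 12 black upright stripes, 40 mm greatest radius, top 132 mm above the table.
- striped_knob (a point): grip point of the striped wheel's crank knob: on the knob's axis, 100 mm above the table, 95 mm from the wheel's axis. The knob is an upright black cylinder, 24 mm diameter, from 67 to 125 mm above the table, and spins freely on its pin, so a hand holding it need not turn as the wheel goes round. Clear gap to the pot: 43 mm.
- plain_knob (a point): the same point on the knob of the other, otherwise identical wheel, which carries a plain white pot without stripes; to be left alone

How it is judged:
By the outcome, as a careful person would: the job done as asked, in the order asked, and still so for the second after the job is handed in, with the robot touching nothing.
It also fails if it takes over 58 s, if anything falls off the work surface, if the arm or the gripper's body presses on something with over 40 N, if the wrist force passes 120 N, or if a joint passes its speed limit or range.

### The arm

A 7-joint arm with a two-finger parallel gripper is mounted at the origin on the work surface. World frame = base frame: x ahead of the robot, y to its left, z up, the work surface at z = 0. Lengths are in m, angles in rad, forces in N, time in s.
With the tool pointing down it reaches from about 0.4 to 0.85 m from the base axis. Payload 4.5 kg.
Tool frame: the origin (TCP) lies midway between the tips of the shut fingers; the grasp point (between the pads) lies 19 mm behind it; z points along the fingers, y is the line along which they close (so a half turn about z gives the same grasp; the last joint's range is limited). The gripper opens to 88 mm and grips with 3 to 60 N. Pads are 18 mm wide; open, the fingers measure 123 mm over their backs; the gripper's body (75 mm by 187 mm) begins 45 mm behind the grasp point.
Start: joints at [-1.079, 0.689, -0.195, 1.565, 0.157, 0.902, -0.215], TCP at [0.276, 0.561, 0.239] pointing down, gripper open.
Joint ranges: [-3.01, 3.01], [-0.46, 2.08], [-1.47, 1.51], [0.13, 2.56], [-1, 4.14], [0.04, 2.09], [-2.66, 2.66]. Speed limits (rad/s): [2.57, 2.57, 3.14, 3.14, 3.14, 3.14, 3.14].

### API

Orientations are given as a unit quaternion [x, y, z, w].
In Python, from plant import r gives the robot as it stands.
- The arm moves only by the tool carry_out, never from a script. Its argument "plan" is a list of rows, each an object with "rot": the turn, a rotation vector about the tool's x, y, z in rad, a list of three; "xyz": the shift along the tool's x, y, z in m, a list of three; "grip": the closure in counts, from 0 (fully open) to 255 (shut). In form: [{"rot": [wx, wy, wz], "xyz": [dx, dy, dz], "grip": grip}, ...]. A call has 1 to 8 rows; each row is the pose to reach, as a shift and turn from the pose commanded when the call began, along the tool's axes at that moment; what a row does not reach only later rows make up. A row lasts 1/12 s, in which the tool goes at most 41.7 mm and 7.16 degrees, less where a joint would pass 70% of its speed; a pose out of reach is approached as far as the arm can. A call with a gripper value outside its range is refused whole. The fingers move at their own pace and stop on an object; "squeeze" is the grip in N (left out, the last holds). Time passes only in rows, so rows that repeat a pose let the fingers close. It gives the time, the measured TCP pose, the force, the opening and the grip force at its end, in the units of the state.
- r.get_state(): the state, without advancing time (a new reading comes with each control period).
- r.snapshot(name): name is "scene" or "top" or "wrist"; returns the picture (400x640x3 uint8, red, green, blue); there is no depth.
- r.camera_params(name): a dict with "fx", "fy", "cx", "cy" (pixels), "position" and "attitude" of the camera in the world; the wrist camera has in their place "hand_eye" (4x4, takes a point from camera to tool coordinates, whose origin is the TCP and whose axes are the flange's). Camera axes: x right, y down, z forward; pixel columns grow to the right and rows downward; lengths in m; the calibration is good to about 2 mm. A picture is of the moment at which its call begins: read the wrist's pose just before it. camera_params takes no time and is no camera call.
- r.finish_job(): hands the job in; it is judged then, once.
The state is a dict: "clock": time; "q": joint angles; "qd": joint speeds; "joint_torque": joint torques, N m; "tool_pos": TCP position; "eef_rot": TCP orientation; "contact_force": force on the tool from outside, world axes, zero at the start; "moment": the same for the moment, N m; "opening": opening from 0.0 (shut) to 1.0 (fully open); "finger_force": force on a finger pad.
Only numpy, scipy, OpenCV 4.12 (cv2) and the standard library are available. Lean on these libraries where they do the work, as an engineer would, in place of code of your own. Each camera call takes 0.05 s, during which the arm holds its last target. There are 200 camera calls.

## Working session

There is one attempt and no reset: what is moved stays moved. The work goes in short steps, Python scripts to look and compute and a tool call to move; the robot and the scene stay as the last step left them, time stands still between calls to the robot, and variables do not carry over. Pictures are saved under pics/ and viewed, at most 10 in all, crops included, and the job is handed in when it is done.

Besides the shell and the picture viewer there is one more tool, called after "Emit:" by a JSON object that holds its "name" and its "arguments", one argument or row to a line. carry_out: Moves the arm, as the interface text tells. Its arguments: {"type":"object","properties":{"plan":{"type":"array"},"squeeze":{"type":"number"}},"required":["plan"]}

```bash
mkdir -p pics; ls; python3 - <<'E'
from plant import r
import cv2
s=r.get_state();print({k:s[k] for k in('clock','tool_pos','eef_rot','opening','contact_force')})
for n in("scene","top"):
    cv2.imwrite(f"pics/{n}1.png",r.snapshot(n)[:,:,::-1]);print(r.camera_params(n))
print(r.camera_params("wrist"))
E
```

```text
pics
{'clock': 0.0, 'tool_pos': array([0.27597896, 0.56005806, 0.23788578]), 'eef_rot': array([ 2.26834795e-01,  9.73932804e-01, -9.20485055e-04, -1.46612506e-04]), 'opening': 1.0004315002802708, 'contact_force': array([ 0.4757021 , -0.18371589, -0.40934369])}
{'fx': 494.1871111613194, 'fy': 494.1871111613194, 'cx': 318.19303977878195, 'cy': 201.5107291703104, 'position': array([1.17456102, 0.18660899, 1.09254852]), 'attitude': array([ 0.56908661,  0.77149532, -0.22690708, -0.17160589])}
{'fx': 483.2893727267088, 'fy': 483.2893727267088, 'cx': 317.0139637648292, 'cy': 191.32823544192132, 'position': array([0.44416434, 0.03477489, 1.13539815]), 'attitude': array([ 0.71072524, -0.70214145,  0.03008081, -0.03101871])}
{'fx': 319.9563562820658, 'fy': 319.9563562820658, 'cx': 319.7143175719977, 'cy': 203.73078345061438, 'hand_eye': array([[ 7.68043819e-04, -9.51338523e-01, -3.08146759e-01,
         7.87325960e-02],
       [ 9.99999257e-01,  4.38807059e-04,  1.13773447e-03,
        -1.55045312e-04],
       [-9.47153653e-04, -3.08147404e-01,  9.51338152e-01,
        -1.45621890e-01],
       [ 0.00000000e+00,  0.00000000e+00,  0.00000000e+00,
         1.00000000e+00]])}
```

View pics/top1.png

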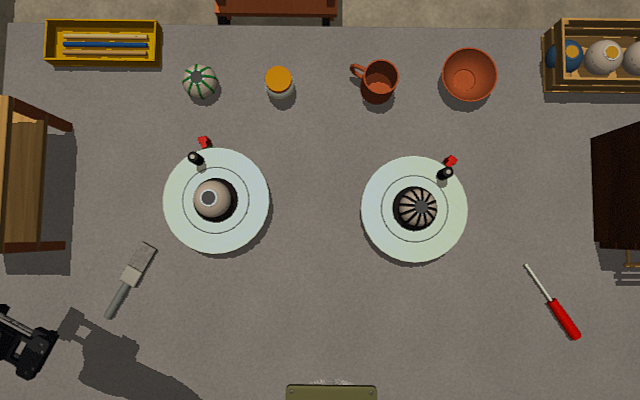

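View pics/scene1.png

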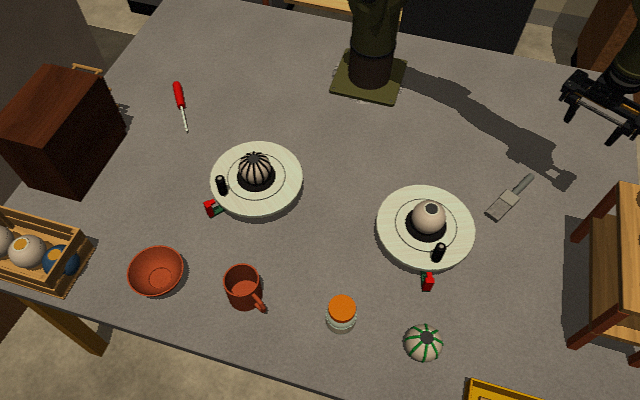

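The top view shows the striped wheel at about (414,209), its knob at (445,173) and the red post at (452,160). The plain wheel is at (216,200). In the scene view the striped wheel is at (256,180), its knob at (221,185) and the red post at (210,208).

```bash
cat > h.py <<'E'
import numpy as np, cv2
from scipy.spatial.transform import Rotation as R
from plant import r
def cam(n,s=None):
    c=r.camera_params(n)
    if n!="wrist": return c,np.array(c['position']),R.from_quat(c['attitude']).as_matrix()
    T=np.array(c['hand_eye']);Q=R.from_quat(s['eef_rot']).as_matrix()
    return c,np.array(s['tool_pos'])+Q@T[:3,3],Q@T[:3,:3]
def rays(n,uv,s=None):
    c,p,A=cam(n,s);uv=np.atleast_2d(uv).astype(float)
    d=np.c_[(uv[:,0]-c['cx'])/c['fx'],(uv[:,1]-c['cy'])/c['fy'],np.ones(len(uv))]
    return p,d@A.T
def plane(n,uv,z,s=None):
    p,d=rays(n,uv,s);return p+d*((z-p[2])/d[:,2])[:,None]
def circ(P):
    w=np.c_[2*P[:,:2],np.ones(len(P))];x=np.linalg.lstsq(w,(P[:,:2]**2).sum(1),rcond=None)[0]
    return x[:2],np.sqrt(x[2]+x[:2]@x[:2])
def near(mask,uv):
    cs,_=cv2.findContours(mask.astype(np.uint8),cv2.RETR_EXTERNAL,cv2.CHAIN_APPROX_NONE)
    cs=[c for c in cs if cv2.contourArea(c)>8]
    return min(cs,key=lambda c:np.linalg.norm(c[:,0].mean(0)-uv))[:,0]
E
python3 - <<'E'
from h import *
for n,cen,kn,po in(("top",(414,209),(445,173),(452,160)),("scene",(256,180),(221,185),(210,208))):
    im=cv2.imread(f"pics/{n}1.png").astype(int);b,g,rr=im[...,0],im[...,1],im[...,2]
    disc=near((g>150)&(g>=rr+3),cen)
    P=plane(n,cv2.convexHull(disc)[:,0],.06)
    c,R0=circ(P)
    for _ in range(3):
        k=abs(np.linalg.norm(P[:,:2]-c,axis=1)-R0)<.003; c,R0=circ(P[k])
    blk=near(im.max(2)<60,kn); red=near((rr>150)&(g<60),po)
    print(n,"disc",c,R0,k.mean(),"black px",blk.min(0),blk.max(0),"red px",red.min(0),red.max(0))
    m=red.mean(0); v=plane(n,m,.05)[0,:2]-c; print("post",np.linalg.norm(v),np.degrees(np.arctan2(v[1],v[0])))
    k=blk.mean(0); v=plane(n,k,.1)[0,:2]-c; print("knob z.1",v+c,np.linalg.norm(v),np.degrees(np.arctan2(v[1],v[0])))
E
```

```text
top disc [ 0.50244181 -0.17926381] 0.11811063888535586 1.0 black px [437 159] [452 179] red px [446 155] [456 166]
post 0.13920393357646554 -38.43930395026546
knob z.1 [ 0.58374752 -0.23820156] 0.1004204984832739 -35.93800143609112
scene disc [ 0.51180141 -0.08149247] 0.02338525122881591 0.5 black px [215 175] [227 195] red px [204 199] [214 207]
post 0.2092181959266684 -62.605848033910135
knob z.1 [ 0.58007782 -0.23678579] 0.16963986588851315 -66.26678076179519
```

Emit:
{"name": "carry_out", "arguments": {
  "plan": [
    {"rot": [0,0,0],"xyz": [-0.03,-0.028,0],"grip": 0},
    {"rot": [0,0,0],"xyz": [-0.06,-0.056,0],"grip": 0},
    {"rot": [0,0,0],"xyz": [-0.09,-0.084,0],"grip": 0},
    {"rot": [0,0,0],"xyz": [-0.12,-0.112,0],"grip": 0},
    {"rot": [0,0,0],"xyz": [-0.15,-0.14,0],"grip": 0},
    {"rot": [0,0,0],"xyz": [-0.18,-0.168,0],"grip": 0},
    {"rot": [0,0,0],"xyz": [-0.208,-0.194,0],"grip": 0},
    {"rot": [0,0,0],"xyz": [-0.208,-0.194,0],"grip": 0}
  ]
}}

```text
clock: 0.77
tool_pos: [0.3799, 0.285, 0.2381]
eef_rot: [0.233, 0.973, -0.004, 0.001]
contact_force: [0.1, 0.3, -1.7]
opening: 1.002
finger_force: 0.0
```

Emit:
{"name": "carry_out", "arguments": {
  "plan": [
    {"rot": [0,0,0],"xyz": [-0.03,-0.028,0],"grip": 0},
    {"rot": [0,0,0],"xyz": [-0.06,-0.056,0],"grip": 0},
    {"rot": [0,0,0],"xyz": [-0.09,-0.084,0],"grip": 0},
    {"rot": [0,0,0],"xyz": [-0.12,-0.112,0],"grip": 0},
    {"rot": [0,0,0],"xyz": [-0.15,-0.14,0],"grip": 0},
    {"rot": [0,0,0],"xyz": [-0.18,-0.168,0],"grip": 0},
    {"rot": [0,0,0],"xyz": [-0.208,-0.194,0],"grip": 0},
    {"rot": [0,0,0],"xyz": [-0.208,-0.194,0],"grip": 0}
  ]
}}

```text
clock: 1.43
tool_pos: [0.48, 0.0195, 0.2383]
eef_rot: [0.234, 0.972, -0.002, 0.001]
contact_force: [0.9, -0.7, -0.1]
opening: 0.998
finger_force: 0.0
```

Emit:
{"name": "carry_out", "arguments": {
  "plan": [
    {"rot": [0,0,0.03],"xyz": [-0.03,-0.028,0],"grip": 0},
    {"rot": [0,0,0.06],"xyz": [-0.06,-0.056,0],"grip": 0},
    {"rot": [0,0,0.09],"xyz": [-0.09,-0.084,0],"grip": 0},
    {"rot": [0,0,0.12],"xyz": [-0.12,-0.112,0],"grip": 0},
    {"rot": [0,0,0.16],"xyz": [-0.15,-0.14,0],"grip": 0},
    {"rot": [0,0,0.197],"xyz": [-0.18,-0.168,0],"grip": 0},
    {"rot": [0,0,0.197],"xyz": [-0.207,-0.193,0],"grip": 0},
    {"rot": [0,0,0.197],"xyz": [-0.207,-0.193,0],"grip": 0}
  ]
}}

```text
clock: 2.1
tool_pos: [0.5789, -0.2455, 0.2379]
eef_rot: [0.327, 0.945, -0.003, 0.002]
contact_force: [-0.4, -0.4, -0.3]
opening: 0.996
finger_force: 0.0
```

```bash
python3 - <<'E'
from h import *
s=r.get_state();im=r.snapshot("wrist")[:,:,::-1];cv2.imwrite("pics/w1.png",im)
import pickle;pickle.dump(s,open("s1.pkl","wb"))
print(s['tool_pos'],s['eef_rot'])
c,p,A=cam("wrist",s)
for q in((.502,-.179,.132),(.578,-.237,.125),(.578,-.237,.067)):
    d=A.T@(np.array(q)-p);print(q,d[:2]/d[2]*c['fx']+[c['cx'],c['cy']])
E
```

```text
[ 0.57894607 -0.24548858  0.23786769] [ 0.32668185  0.94512847 -0.00290516  0.00164086]
(0.502, -0.179, 0.132) [326.49739426  66.21501528]
(0.578, -0.237, 0.125) [327.07983269 190.70756501]
(0.578, -0.237, 0.067) [326.0224979  174.97214181]
```

View pics/w1.png

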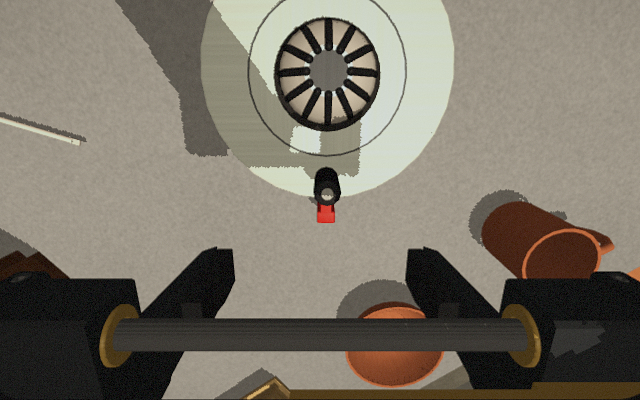

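The wrist view shows the knob top at about (327,195), the red post behind it at (326,214) and the striped pot top at (328,70). The knob and pot top both sit about 4 px from where I predicted them. I'll measure both from the top and wrist views together.

```bash
python3 - <<'E'
from h import *
import pickle;s=pickle.load(open("s1.pkl","rb"))
im=cv2.imread("pics/w1.png").astype(int);g=im[...,1];rr=im[...,2];b=im[...,0]
grey=(im.max(2)-im.min(2)<14)&(g>85)&(g<190)
def cent(mask,uv):
    n,l,st,ce=cv2.connectedComponentsWithStats(mask.astype(np.uint8));i=min((i for i in range(1,n) if st[i,4]>8 and st[i,4]<3000),key=lambda i:np.linalg.norm(ce[i]-uv));return ce[i],st[i]
k,st=cent(grey,(327,195));print("knob",k,st,plane("wrist",k,.125,s)[0])
po,st=cent((rr>150)&(g<70),(326,214));print("post",po,st,plane("wrist",po,.055,s)[0])
m=((g>150)&(g>=rr+3)).astype(np.uint8);cs=max(cv2.findContours(m,0,cv2.CHAIN_APPROX_NONE)[0],key=cv2.contourArea)[:,0]
P=cv2.convexHull(cs)[:,0];P=P[(P[:,1]>5)];P=plane("wrist",P,.06,s)
c,R0=circ(P)
for _ in range(5):
    kk=abs(np.linalg.norm(P[:,:2]-c,axis=1)-R0)<.002;c,R0=circ(P[kk])
print("disc",c,R0,kk.sum())
print("pot top", plane("wrist",(328,71),.132,s)[0])
# top view
t=cv2.imread("pics/top1.png").astype(int);print("top knob patch max\n",t[162:184,436:456].max(2))
E
```

```text
knob [314.66666667 201.33333333] [313 199   4   6  12] [ 0.57892267 -0.25099894  0.125     ]
post [324.80660377 215.10849057] [317 205  18  18 212] [ 0.61495245 -0.2670472   0.055     ]
disc [ 0.5273183  -0.16838965] 0.09746944222392571 13
pot top [ 0.50521176 -0.1801029   0.132     ]
top knob patch max
 [[200 200 185 148 126  94  54  46  54  48  61 153 200 190 188 187 186 189
  195 166]
 [197 195 200 202 167 104  96  77  35  64 158 204 193 186 186 192 175 165
  176 135]
 [193 194 194 198 205 193 146  81  42 114 188 198 191 191 192 191 130  56
   82 107]
 [194 193 194 196 197 200 206 180 107  47 138 195 192 194 195 148  86 104
  121 125]
 [195 194 193 194 195 195 203 214 198 131  43  91 132 172 148  97 132 130
  127 126]
 [194 195 193 196 197 203 204 203 168  65  16  16  25  20  34  53 102 129
  125 126]
 [196 194 197 201 203 204 161  52   1  24  26  30  32  24  16  15  93 133
  125 122]
 [194 200 199 201 162  56   0   7  33  35  42  77  91  73  36   6  66 112
  125 121]
 [200 203 156  54   0   0   3  23  42  38 103 161 179 165 106  20  21  93
  127 122]
 [202 162  57   0   0   5   9
[... 376 characters left out ...]
 123 191
  197 152]
 [ 73  10   6   6   4   4   4   0   0  10  13  21  12  24  58 129 188 204
  202 182]
 [ 81  40   0   1   5  13  14   1   2   0   0  11  59 100 173 212 201 198
  196 200]
 [112  84  31   2   3   4   5   3  13  15  22  93 179 214 202 199 194 196
  195 196]
 [169 106  87  37  19  14  14  23  53  65  85 173 210 199 196 192 192 193
  195 196]
 [164  98 110 102  79  67  66  80 106 113 101 160 206 198 195 194 190 191
  193 194]
 [166  96 104 105 108 114 110 115 112 107 100 159 204 195 193 193 194 192
  192 193]
 [158  97 102 105 105 106 104 106 107 105  98 158 201 196 195 195 193 193
  195 192]
 [110 100 103 105 105 100 102 103 104 104  96 158 202 195 192 195 194 194
  195 193]]
```

```bash
python3 - <<'E'
from h import *
import pickle;s=pickle.load(open("s1.pkl","rb"))
im=cv2.imread("pics/w1.png").astype(int);print(im[186:206:1,317:337].max(2))
t=cv2.imread("pics/top1.png");cv2
k=plane("top",(448,171.4),.125)[0];print("knob top",k,"knob wrist",plane("wrist",(327,195),.125,s)[0])
w=plane("top",(420,206.5),.132)[0];print("pot top~",w)
v=k[:2]-[.5024,-.1793];print(np.linalg.norm(v),np.degrees(np.arctan2(v[1],v[0])))
g=cv2.inRange(t,(90,90,90),(125,125,125))[195:220,400:440];ys,xs=np.nonzero(g)
print(t[200:216,410:432].max(2))
E
```

```text
[[ 24  25  19  31  27  25  22  32  21  27  31  19  21  25  21  31  23  35
   21  31]
 [ 29  26  26  25  30  18  25  27  24  26  23  26  21  30  16  23  29  21
   22  20]
 [ 25  28  26  29  34  33  26  38  80  83  98  91  72  44  27  19  27  22
   32  38]
 [ 26  26  34  19  24  13  66 106 112 108 112 115 115 102  64  24  29  24
   18  21]
 [ 19  28  34  19  29  67 110 119 114 110 110 110 117 119 101  54  21  26
   28  21]
 [ 21  22  33   7  39 104 114 114 115 107 111 112 113 117 117  78  34  13
   25  17]
 [ 19  19  21  27  51 112 113 113 116 109 113 110 116 120 118 114  55  18
   27  25]
 [ 29  29  26  14  82 108 113 113 110 108 109 112 114 116 112 115  68  30
   27  25]
 [ 42  26  18  20  82 102 109 111 108 105 104 112 111 112 114 117  78  53
   39  20]
 [ 45  46  22  34 110 186 195 131 178 192 128 102 188 139 108 116  72  63
   61  28]
 [ 43  46  43  43  93 198 205 191 196 196 189 188 205 198 136 164 105  34
   39  20]
 [ 42  38  40  44  54 146 197 203 198 194 194 198 204 209 181 122  66  52
   26  16]
 [ 42  51  44  50  43  69 150 200 201 193 197 198 208 195 129  65  48  59
   32 
[... 1572 characters left out ...]
9  70  72  71  71  72  77  64
   36   7   0   0]
 [ 76  50   0   5   5  32  65  73  71  73  70  73  71  73  74  74  71  84
   98  83  69  54]
 [  0   0  13  25  66  84  72  73  70  70  72  73  73  76  75  72  53  39
  152 186 174 155]
 [ 18  49  88 108 178 174  51  55  70  75  72  73  73  73  72  63  37   6
   20 113 160 162]
 [ 88 148 183 175 135  55   2  34  69  76  64  72  71  60  47  70  73  28
    0  42 122 157]
 [170 171 169 131  48   0   0  97 133  86  10  74  83  32   1 118 155 104
    4   1  43 115]
 [160 163 129  46   0   3  47 156 154  13   0 119 148  76   0  56 133 138
   71  10   0  39]
 [154 122  46   1   6  50 134 170 120  15   0  96 122  70   0  45 125 165
  135  68  10   5]]
```

Emit:
{"name": "carry_out", "arguments": {
  "plan": [
    {"rot": [0,0,0],"xyz": [0.0035,0.006,0.025],"grip": 0},
    {"rot": [0,0,0],"xyz": [0.0035,0.006,0.05],"grip": 0},
    {"rot": [0,0,0],"xyz": [0.0035,0.006,0.075],"grip": 0},
    {"rot": [0,0,0],"xyz": [0.0035,0.006,0.1],"grip": 0},
    {"rot": [0,0,0],"xyz": [0.0035,0.006,0.125],"grip": 0},
    {"rot": [0,0,0],"xyz": [0.0035,0.006,0.142],"grip": 0},
    {"rot": [0,0,0],"xyz": [0.0035,0.006,0.152],"grip": 0},
    {"rot": [0,0,0],"xyz": [0.0035,0.006,0.152],"grip": 0}
  ]
}}

```text
clock: 2.82
tool_pos: [0.5777, -0.2266, 0.0845]
eef_rot: [0.321, 0.947, 0.0, -0.003]
contact_force: [-0.5, -0.8, 0.1]
opening: 1.003
finger_force: 0.0
```

```bash
python3 - <<'E'
from h import *
s=r.get_state();im=r.snapshot("wrist")[:,:,::-1];cv2.imwrite("pics/w2.png",im);print(s['tool_pos'],s['eef_rot'],s['contact_force'])
c,p,A=cam("wrist",s)
Q=R.from_quat(s['eef_rot']).as_matrix();d=A.T@(s['tool_pos']-Q[:,2]*.041-p);print("grasp axis at z.125",d[:2]/d[2]*c['fx']+[c['cx'],c['cy']])
E
```

```text
[ 0.577671   -0.22663883  0.08452284] [ 3.20672414e-01  9.47186753e-01  4.25937979e-04 -2.50535412e-03] [-0.4653575  -0.78643557  0.05710664]
grasp axis at z.125 [319.03532834 314.04586092]
```

View pics/w2.png

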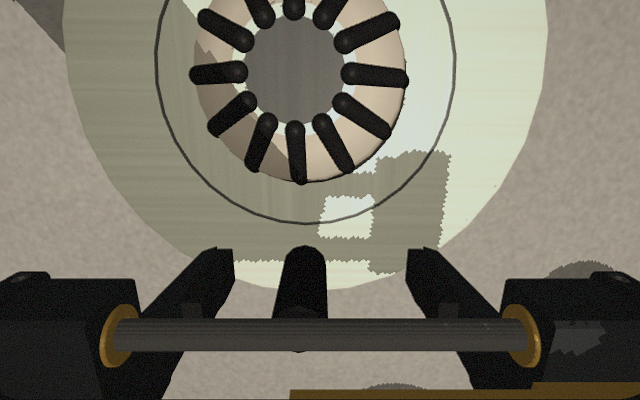

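The wrist view shows the knob between the open fingers, with its axis near column 305 against a tool centre of 319. The knob top is hidden behind the bar near row 320. The arm may still have been settling, so I'll let it hold and then re-measure.

Emit:
{"name": "carry_out", "arguments": {
  "plan": [
    {"rot": [0,0,0],"xyz": [0,0,0],"grip": 0},
    {"rot": [0,0,0],"xyz": [0,0,0],"grip": 0},
    {"rot": [0,0,0],"xyz": [0,0,0],"grip": 0}
  ]
}}

```text
clock: 3.12
tool_pos: [0.58, -0.2291, 0.088]
eef_rot: [0.322, 0.947, 0.0, 0.001]
contact_force: [0.4, -0.1, -0.2]
opening: 0.998
finger_force: 0.0
```

```bash
python3 - <<'E'
from h import *
s=r.get_state();im=r.snapshot("wrist")[:,:,::-1];cv2.imwrite("pics/w3.png",im);print(s['tool_pos'],s['eef_rot'],s['contact_force'])
import pickle;pickle.dump(s,open("s3.pkl","wb"))
m=im.max(2)
for v in(270,290,305,312,345,350,355):
    x=np.nonzero(m[v,240:400]<60)[0]+240;print(v,x.min() if len(x) else 0,x.max() if len(x) else 0)
c,p,A=cam("wrist",s)
for q in((.5772,-.2386),(.5802,-.2388)):
  for z in(.125,.067):
    d=A.T@(np.array([*q,z])-p);print(q,z,d[2],d[:2]/d[2]*c['fx']+[c['cx'],c['cy']])
print(plane("wrist",(301,70),.132,s))
E
```

```text
[ 0.58003433 -0.22906092  0.08801157] [3.21595115e-01 9.46876575e-01 1.05276203e-04 1.14963974e-03] [ 0.38770259 -0.06400832 -0.18694361]
270 282 326
290 278 327
305 274 328
312 273 328
345 246 398
350 240 399
355 0 0
(0.5772, -0.2386) 0.125 0.12870592975346418 [296.02676889 315.36468693]
(0.5772, -0.2386) 0.067 0.18384907564013672 [302.93879562 250.59344416]
(0.5802, -0.2388) 0.125 0.12948467508697487 [300.28716928 320.57007072]
(0.5802, -0.2388) 0.067 0.18462782097364738 [305.89757967 254.51732588]
[[ 0.50758789 -0.18016526  0.132     ]]
```

View pics/w3.png

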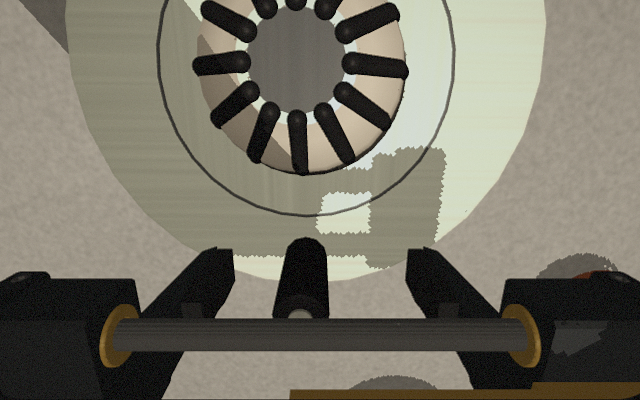

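The cap is at about (300,320), which fits a knob at (0.5802, -0.2388), so I'll centre on it and grip.

Emit:
{"name": "carry_out", "arguments": {
  "plan": [
    {"rot": [0,0,0],"xyz": [-0.006,-0.0075,0.003],"grip": 0},
    {"rot": [0,0,0],"xyz": [-0.006,-0.0075,0.003],"grip": 0},
    {"rot": [0,0,0],"xyz": [-0.006,-0.0075,0.003],"grip": 0},
    {"rot": [0,0,0],"xyz": [-0.006,-0.0075,0.003],"grip": 0},
    {"rot": [0,0,0],"xyz": [-0.006,-0.0075,0.003],"grip": 0}
  ]
}}

```text
clock: 3.58
tool_pos: [0.5793, -0.2385, 0.0837]
eef_rot: [0.322, 0.947, 0.0, -0.0]
contact_force: [0.5, -0.7, 0.5]
opening: 0.997
finger_force: 0.0
```

```bash
python3 - <<'E'
from h import *
s=r.get_state();im=r.snapshot("wrist")[:,:,::-1];print(s['tool_pos'],s['eef_rot'])
m=im.max(2)
for v in(270,290,305,312):
    x=np.nonzero(m[v,240:400]<60)[0]+240;print(v,x.min(),x.max())
c,p,A=cam("wrist",s)
for z in(.125,.067):
    d=A.T@(np.array([.5802,-.2388,z])-p);print(z,d[:2]/d[2]*c['fx']+[c['cx'],c['cy']])
E
```

```text
[ 0.57934162 -0.23847577  0.08369225] [ 3.21636957e-01  9.46863054e-01  1.53483468e-04 -3.90055378e-05]
270 296 343
290 293 346
305 291 348
312 291 348
0.125 [319.74542747 316.46266366]
0.067 [319.6076069  249.77632426]
```

Centred at column 319.5 as predicted. Closing.

Emit:
{"name": "carry_out", "arguments": {
  "plan": [
    {"rot": [0,0,0],"xyz": [0,0,0],"grip": 255},
    {"rot": [0,0,0],"xyz": [0,0,0],"grip": 255},
    {"rot": [0,0,0],"xyz": [0,0,0],"grip": 255},
    {"rot": [0,0,0],"xyz": [0,0,0],"grip": 255},
    {"rot": [0,0,0],"xyz": [0,0,0],"grip": 255},
    {"rot": [0,0,0],"xyz": [0,0,0],"grip": 255},
    {"rot": [0,0,0],"xyz": [0,0,0],"grip": 255},
    {"rot": [0,0,0],"xyz": [0,0,0],"grip": 255}
  ],
  "squeeze": 25
}}

```text
clock: 4.3
tool_pos: [0.5794, -0.2385, 0.0837]
eef_rot: [0.322, 0.947, 0.0, 0.0]
contact_force: [0.0, -0.3, 0.2]
opening: 0.42
finger_force: 0.0
```

```bash
python3 - <<'E'
from h import *
s=r.get_state();print(s['tool_pos'],s['eef_rot'],s['opening'],s['finger_force'],s['contact_force'],s['q'])
im=r.snapshot("wrist");import pickle;pickle.dump(s,open("s4.pkl","wb"));cv2.imwrite("pics/w4.png",im[:,:,::-1])
Q=R.from_quat(s['eef_rot']).as_matrix();P0=np.array(s['tool_pos'])
th=np.radians(-38.2)
print("tool x ang",np.degrees(np.arctan2(Q[1,0],Q[0,0])))
for n in range(9):
    a=n*np.pi/4
    f=lambda a:.095*np.array([np.cos(th+a),np.sin(th+a),0])
    for k in range(1,9):
        dd=Q.T@(f(a+k*np.pi/32)-f(a));print(n*45,k,np.round(dd*1000,1)) if n<8 and k==8 else 0
E
```

```text
[ 0.57939171 -0.23853257  0.08370457] [3.21552378e-01 9.46891793e-01 3.10684049e-05 1.94014002e-05] 0.4201970822012749 0.0 [ 0.04703885 -0.25989542  0.2150892 ] [ 0.41473293  0.89567072 -0.17802191  1.67315759  0.24909527  0.59497472
  1.01118439]
tool x ang 142.48633572779906
0 8 [27.  67.5  0. ]
45 8 [66.8 28.6  0. ]
90 8 [ 67.5 -27.   -0. ]
135 8 [ 28.6 -66.8  -0. ]
180 8 [-27.  -67.5  -0. ]
225 8 [-66.8 -28.6  -0. ]
270 8 [-67.5  27.    0. ]
315 8 [-28.6  66.8   0. ]
```

Emit:
{"name": "carry_out", "arguments": {
  "plan": [
    {"rot": [0,0,0],"xyz": [0,0,0],"grip": 255},
    {"rot": [0,0,0],"xyz": [0,0,0],"grip": 255},
    {"rot": [0,0,0],"xyz": [0,0,0],"grip": 255},
    {"rot": [0,0,0],"xyz": [0,0,0],"grip": 255},
    {"rot": [0,0,0],"xyz": [0,0,0],"grip": 255},
    {"rot": [0,0,0],"xyz": [0,0,0],"grip": 255}
  ]
}}

```text
clock: 4.85
tool_pos: [0.5793, -0.2386, 0.0837]
eef_rot: [0.322, 0.947, 0.0, -0.0]
contact_force: [-0.4, -0.2, 0.4]
opening: 0.266
finger_force: 25.0
```

```bash
python3 - <<'E'
from h import *
s=r.get_state()
Q=R.from_quat(s['eef_rot']).as_matrix();th=np.radians(-38.2)
f=lambda a:.095*np.array([np.cos(th+a),np.sin(th+a),0])
print(s['tool_pos'],s['eef_rot'],s['opening'],s['finger_force'],s['contact_force'])
for n in range(8):
    a=n*np.pi/4
    print(n*45,*[[float(x) for x in np.round(Q.T@(f(a+k*np.pi/32)-f(a)),3)[:2]] for k in range(1,9)])
E
```

```text
[ 0.57930933 -0.23857432  0.08368596] [ 3.21583045e-01  9.46881377e-01  1.28099176e-05 -4.95672372e-05] 0.26613310526666 24.95995215140283 [-0.38512363 -0.16794527  0.36660466]
0 [0.0, 0.009] [0.002, 0.019] [0.004, 0.028] [0.007, 0.036] [0.011, 0.045] [0.015, 0.053] [0.021, 0.061] [0.027, 0.068]
45 [0.007, 0.006] [0.014, 0.012] [0.022, 0.017] [0.031, 0.021] [0.039, 0.024] [0.048, 0.027] [0.058, 0.028] [0.067, 0.029]
90 [0.009, -0.0] [0.019, -0.002] [0.028, -0.004] [0.036, -0.007] [0.045, -0.011] [0.053, -0.015] [0.061, -0.021] [0.068, -0.027]
135 [0.006, -0.007] [0.012, -0.014] [0.017, -0.022] [0.021, -0.031] [0.024, -0.039] [0.027, -0.048] [0.028, -0.058] [0.029, -0.067]
180 [-0.0, -0.009] [-0.002, -0.019] [-0.004, -0.028] [-0.007, -0.036] [-0.011, -0.045] [-0.015, -0.053] [-0.021, -0.061] [-0.027, -0.068]
225 [-0.007, -0.006] [-0.014, -0.012] [-0.022, -0.017] [-0.031, -0.021] [-0.039, -0.024] [-0.048, -0.027] [-0.058, -0.028] [-0.067, -0.029]
270 [-0.009, 0.0] [-0.019, 0.002] [-0.028, 0.004] [-0.036, 0.007] [-0.045, 0.011] [-0.053, 0.015] [-0.061, 0.021] [-0.068, 0.027]
315 [-0.006, 0.007] [-0.012, 0.014] [-0.017, 0.022] [-0.021, 0.031] [-0.024, 0.039] [-0.027, 0.048] [-0.028, 0.058] [-0.029, 0.067]
```

Emit:
{"name": "carry_out", "arguments": {
  "plan": [
    {"rot": [0,0,0],"xyz": [0.0,0.009,0],"grip": 255},
    {"rot": [0,0,0],"xyz": [0.002,0.019,0],"grip": 255},
    {"rot": [0,0,0],"xyz": [0.004,0.028,0],"grip": 255},
    {"rot": [0,0,0],"xyz": [0.007,0.036,0],"grip": 255},
    {"rot": [0,0,0],"xyz": [0.011,0.045,0],"grip": 255},
    {"rot": [0,0,0],"xyz": [0.015,0.053,0],"grip": 255},
    {"rot": [0,0,0],"xyz": [0.021,0.061,0],"grip": 255},
    {"rot": [0,0,0],"xyz": [0.027,0.068,0],"grip": 255}
  ]
}}

```text
clock: 5.52
tool_pos: [0.5988, -0.1671, 0.0836]
eef_rot: [0.321, 0.947, -0.0, -0.001]
contact_force: [-3.6, -2.2, 3.0]
opening: 0.26
finger_force: 25.0
```

Emit:
{"name": "carry_out", "arguments": {
  "plan": [
    {"rot": [0,0,0],"xyz": [0.007,0.006,0],"grip": 255},
    {"rot": [0,0,0],"xyz": [0.014,0.012,0],"grip": 255},
    {"rot": [0,0,0],"xyz": [0.022,0.017,0],"grip": 255},
    {"rot": [0,0,0],"xyz": [0.031,0.021,0],"grip": 255},
    {"rot": [0,0,0],"xyz": [0.039,0.024,0],"grip": 255},
    {"rot": [0,0,0],"xyz": [0.048,0.027,0],"grip": 255},
    {"rot": [0,0,0],"xyz": [0.058,0.028,0],"grip": 255},
    {"rot": [0,0,0],"xyz": [0.067,0.029,0],"grip": 255}
  ]
}}

```text
clock: 6.18
tool_pos: [0.5631, -0.1048, 0.0837]
eef_rot: [0.322, 0.947, -0.001, 0.0]
contact_force: [-2.2, -7.0, 0.6]
opening: 0.263
finger_force: 25.0
```

Emit:
{"name": "carry_out", "arguments": {
  "plan": [
    {"rot": [0,0,0],"xyz": [0.009,0.0,0],"grip": 255},
    {"rot": [0,0,0],"xyz": [0.019,-0.002,0],"grip": 255},
    {"rot": [0,0,0],"xyz": [0.028,-0.004,0],"grip": 255},
    {"rot": [0,0,0],"xyz": [0.036,-0.007,0],"grip": 255},
    {"rot": [0,0,0],"xyz": [0.045,-0.011,0],"grip": 255},
    {"rot": [0,0,0],"xyz": [0.053,-0.015,0],"grip": 255},
    {"rot": [0,0,0],"xyz": [0.061,-0.021,0],"grip": 255},
    {"rot": [0,0,0],"xyz": [0.068,-0.027,0],"grip": 255}
  ]
}}

```text
clock: 6.85
tool_pos: [0.4951, -0.0852, 0.0837]
eef_rot: [0.322, 0.947, 0.0, 0.002]
contact_force: [2.8, -8.2, -6.4]
opening: 0.268
finger_force: 24.9
```

Emit:
{"name": "carry_out", "arguments": {
  "plan": [
    {"rot": [0,0,0],"xyz": [0.006,-0.007,0],"grip": 255},
    {"rot": [0,0,0],"xyz": [0.012,-0.014,0],"grip": 255},
    {"rot": [0,0,0],"xyz": [0.017,-0.022,0],"grip": 255},
    {"rot": [0,0,0],"xyz": [0.021,-0.031,0],"grip": 255},
    {"rot": [0,0,0],"xyz": [0.024,-0.039,0],"grip": 255},
    {"rot": [0,0,0],"xyz": [0.027,-0.048,0],"grip": 255},
    {"rot": [0,0,0],"xyz": [0.028,-0.058,0],"grip": 255},
    {"rot": [0,0,0],"xyz": [0.029,-0.067,0],"grip": 255}
  ]
}}

```text
clock: 7.52
tool_pos: [0.4314, -0.1192, 0.0837]
eef_rot: [0.321, 0.947, 0.001, 0.002]
contact_force: [5.4, -1.6, -7.7]
opening: 0.264
finger_force: 24.9
```

```bash
python3 - <<'E'
from h import *
s=r.get_state();print(s['tool_pos'],s['contact_force'],s['moment'],s['finger_force'],s['q'])
cv2.imwrite("pics/half.png",r.snapshot("scene")[80:300,100:400,::-1])
E
```

```text
[ 0.43140157 -0.11916289  0.08368531] [ 5.39643128 -1.5751315  -7.66201661] [-0.41727796 -1.07637969 -0.01459385] 24.941117707639933 [ 0.20814298  0.77002159 -0.06486176  2.21930242  0.28212398  0.15543853
  0.8002932 ]
```

View pics/half.png

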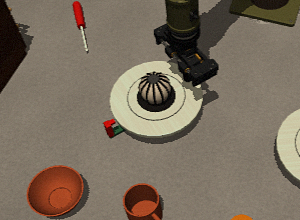

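At half a turn (crop), the hand is on the far side of the wheel, the knob is still held and the red post is at crop (112,129). Going on.

Emit:
{"name": "carry_out", "arguments": {
  "plan": [
    {"rot": [0,0,0],"xyz": [0.0,-0.009,0],"grip": 255},
    {"rot": [0,0,0],"xyz": [-0.002,-0.019,0],"grip": 255},
    {"rot": [0,0,0],"xyz": [-0.004,-0.028,0],"grip": 255},
    {"rot": [0,0,0],"xyz": [-0.007,-0.036,0],"grip": 255},
    {"rot": [0,0,0],"xyz": [-0.011,-0.045,0],"grip": 255},
    {"rot": [0,0,0],"xyz": [-0.015,-0.053,0],"grip": 255},
    {"rot": [0,0,0],"xyz": [-0.021,-0.061,0],"grip": 255},
    {"rot": [0,0,0],"xyz": [-0.027,-0.068,0],"grip": 255}
  ]
}}

```text
clock: 8.23
tool_pos: [0.4101, -0.1906, 0.0837]
eef_rot: [0.321, 0.947, 0.001, 0.0]
contact_force: [5.2, 3.0, -6.8]
opening: 0.265
finger_force: 25.0
```

Emit:
{"name": "carry_out", "arguments": {
  "plan": [
    {"rot": [0,0,0],"xyz": [-0.007,-0.006,0],"grip": 255},
    {"rot": [0,0,0],"xyz": [-0.014,-0.012,0],"grip": 255},
    {"rot": [0,0,0],"xyz": [-0.022,-0.017,0],"grip": 255},
    {"rot": [0,0,0],"xyz": [-0.031,-0.021,0],"grip": 255},
    {"rot": [0,0,0],"xyz": [-0.039,-0.024,0],"grip": 255},
    {"rot": [0,0,0],"xyz": [-0.048,-0.027,0],"grip": 255},
    {"rot": [0,0,0],"xyz": [-0.058,-0.028,0],"grip": 255},
    {"rot": [0,0,0],"xyz": [-0.067,-0.029,0],"grip": 255}
  ]
}}

```text
clock: 8.9
tool_pos: [0.4437, -0.253, 0.0837]
eef_rot: [0.321, 0.947, 0.001, -0.002]
contact_force: [1.5, 6.3, -1.1]
opening: 0.267
finger_force: 25.0
```

Emit:
{"name": "carry_out", "arguments": {
  "plan": [
    {"rot": [0,0,0],"xyz": [-0.009,0.0,0],"grip": 255},
    {"rot": [0,0,0],"xyz": [-0.019,0.002,0],"grip": 255},
    {"rot": [0,0,0],"xyz": [-0.028,0.004,0],"grip": 255},
    {"rot": [0,0,0],"xyz": [-0.036,0.007,0],"grip": 255},
    {"rot": [0,0,0],"xyz": [-0.045,0.011,0],"grip": 255},
    {"rot": [0,0,0],"xyz": [-0.053,0.015,0],"grip": 255},
    {"rot": [0,0,0],"xyz": [-0.061,0.021,0],"grip": 255},
    {"rot": [0,0,0],"xyz": [-0.068,0.027,0],"grip": 255}
  ]
}}

```text
clock: 9.57
tool_pos: [0.5123, -0.2746, 0.0836]
eef_rot: [0.322, 0.947, -0.001, -0.003]
contact_force: [-2.9, 1.9, 2.8]
opening: 0.264
finger_force: 25.0
```

Emit:
{"name": "carry_out", "arguments": {
  "plan": [
    {"rot": [0,0,0],"xyz": [-0.006,0.007,0],"grip": 255},
    {"rot": [0,0,0],"xyz": [-0.012,0.014,0],"grip": 255},
    {"rot": [0,0,0],"xyz": [-0.017,0.022,0],"grip": 255},
    {"rot": [0,0,0],"xyz": [-0.021,0.031,0],"grip": 255},
    {"rot": [0,0,0],"xyz": [-0.024,0.039,0],"grip": 255},
    {"rot": [0,0,0],"xyz": [-0.027,0.048,0],"grip": 255},
    {"rot": [0,0,0],"xyz": [-0.028,0.058,0],"grip": 255},
    {"rot": [0,0,0],"xyz": [-0.029,0.067,0],"grip": 255}
  ]
}}

```text
clock: 10.23
tool_pos: [0.5801, -0.2378, 0.0837]
eef_rot: [0.321, 0.947, -0.0, -0.0]
contact_force: [-3.7, -0.5, 3.5]
opening: 0.264
finger_force: 25.0
```

Emit:
{"name": "carry_out", "arguments": {
  "plan": [
    {"rot": [0,0,0],"xyz": [0,0,0],"grip": 255},
    {"rot": [0,0,0],"xyz": [0,0,0],"grip": 255},
    {"rot": [0,0,0],"xyz": [0,0,0],"grip": 255},
    {"rot": [0,0,0],"xyz": [0,0,0],"grip": 255}
  ]
}}

```text
clock: 10.57
tool_pos: [0.5797, -0.2381, 0.0837]
eef_rot: [0.321, 0.947, 0.0, 0.0]
contact_force: [0.8, 2.2, 1.2]
opening: 0.267
finger_force: 25.0
```

Back within about 0.6 mm of the start. Release and lift.

Emit:
{"name": "carry_out", "arguments": {
  "plan": [
    {"rot": [0,0,0],"xyz": [0,0,0],"grip": 0},
    {"rot": [0,0,0],"xyz": [0,0,0],"grip": 0},
    {"rot": [0,0,0],"xyz": [0,0,0],"grip": 0},
    {"rot": [0,0,0],"xyz": [0,0,0],"grip": 0},
    {"rot": [0,0,0],"xyz": [0,0,0],"grip": 0},
    {"rot": [0,0,0],"xyz": [0,0,0],"grip": 0},
    {"rot": [0,0,0],"xyz": [0,0,0],"grip": 0},
    {"rot": [0,0,0],"xyz": [0,0,0],"grip": 0}
  ]
}}

```text
clock: 11.23
tool_pos: [0.5794, -0.2386, 0.0837]
eef_rot: [0.322, 0.947, 0.0, 0.0]
contact_force: [0.4, -0.5, -0.6]
opening: 0.845
finger_force: 0.0
```

Emit:
{"name": "carry_out", "arguments": {
  "plan": [
    {"rot": [0,0,0],"xyz": [0,0,0],"grip": 0},
    {"rot": [0,0,0],"xyz": [0,0,0],"grip": 0},
    {"rot": [0,0,0],"xyz": [0,0,-0.01],"grip": 0},
    {"rot": [0,0,0],"xyz": [0,0,-0.03],"grip": 0},
    {"rot": [0,0,0],"xyz": [0,0,-0.06],"grip": 0},
    {"rot": [0,0,0],"xyz": [0,0,-0.09],"grip": 0},
    {"rot": [0,0,0],"xyz": [0,0,-0.12],"grip": 0},
    {"rot": [0,0,0],"xyz": [0,0,-0.15],"grip": 0}
  ]
}}

```text
clock: 11.9
tool_pos: [0.5792, -0.2384, 0.236]
eef_rot: [0.321, 0.947, 0.0, 0.0]
contact_force: [0.8, -1.1, -0.5]
opening: 1.004
finger_force: 0.0
```

Emit:
{"name": "carry_out", "arguments": {
  "plan": [
    {"rot": [0,0,0],"xyz": [0,0,0],"grip": 0},
    {"rot": [0,0,0],"xyz": [0,0,0],"grip": 0},
    {"rot": [0,0,0],"xyz": [0,0,0],"grip": 0},
    {"rot": [0,0,0],"xyz": [0,0,0],"grip": 0},
    {"rot": [0,0,0],"xyz": [0,0,0],"grip": 0}
  ]
}}

```text
clock: 12.32
tool_pos: [0.5785, -0.2383, 0.2324]
eef_rot: [0.321, 0.947, -0.0, -0.001]
contact_force: [-0.6, 0.8, 0.2]
opening: 0.999
finger_force: 0.0
```

```bash
python3 - <<'E'
from h import *
s=r.get_state();print(s['clock'],s['tool_pos'],s['eef_rot'])
im=r.snapshot("wrist")[:,:,::-1];sc=r.snapshot("scene")[:,:,::-1]
m=np.vstack([im[:260],sc[120:300]]);cv2.imwrite("pics/end.png",m)
a=cv2.imread("pics/scene1.png")
for n,(x0,x1,y0,y1) in dict(striped_knob=(200,240,165,212),plain_wheel=(370,480,180,295)).items():
    d=np.abs(a[y0:y1,x0:x1].astype(int)-sc[y0:y1,x0:x1]).max(2);print(n,(d>50).sum(),d.size)
def cap(i):
    b=i.max(2)<60;b=b[165:200,205:235];ys,xs=np.nonzero(b);return xs.mean()+205,ys.mean()+165,b.sum()
print(cap(a),cap(sc))
E
```

```text
12.3167 [ 0.57850762 -0.23830065  0.23237765] [ 3.21481944e-01  9.46914693e-01 -1.11470702e-06 -1.38713605e-03]
striped_knob 525 1880
plain_wheel 0 12650
(np.float64(221.49685534591194), np.float64(185.74842767295598), np.int64(159)) (np.float64(220.85436893203882), np.float64(182.83495145631068), np.int64(206))
```

View pics/end.png

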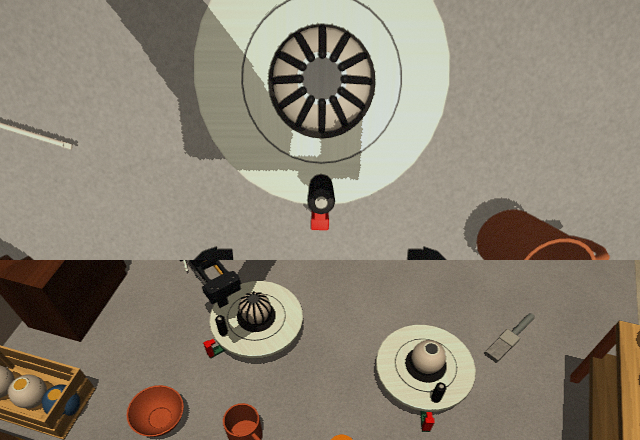

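The end views show the knob cap at (320,202) on the line from the pot top (321,78) to the post (319,223), the same as before the turn. The plain wheel is unchanged (0 pixels differ), and the gripper is clear.

```bash
python3 -c "
from plant import r
print(r.finish_job())"
```

```text
the job is handed in; nothing more can be done
None
```

I turned the striped pot's wheel one full turn anticlockwise and left its knob back at the red post (hand within about 0.6 mm of its start), then let go and lifted clear; the other wheel did not move, and I handed the job in at about 12.4 s with no verdict shown.

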